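# Present an offset cast bracket to its drilling fixture

### The arm

A 6-joint arm with a two-finger parallel gripper is mounted at the origin on the work surface. World frame = base frame: x ahead of the robot, y to its left, z up, the work surface at z = 0. Lengths are in m, angles in rad, forces in N, time in s.
With the tool pointing down it reaches from about 0.375 to 0.925 m from the base axis. Payload 5.7 kg.
Tool frame: the origin (TCP) lies at the very end of the fingers, on their centre line; the grasp point (between the pads) lies 19 mm behind it; z points along the fingers, y is the direction in which the jaws open and shut (so a half turn about z gives the same grasp; the last joint's range is limited). The gripper opens to 88 mm and grips with 3 to 60 N. Pads are 20 mm wide; open, the fingers measure 115 mm over their backs; the gripper's body (75 mm by 178 mm) begins 61 mm behind the grasp point.
Start: joints at [1.142, 0.359, 1.51, -0, 1.272, -0.115], TCP at [0.185, 0.571, 0.223] pointing down, gripper open.
Joint ranges: [-2.97, 2.97], [-1.01, 2.36], [0.21, 2.38], [-0.96, 4.11], [0.2, 2.71], [-2.98, 2.98]. Speed limits (rad/s): [2.39, 2.39, 3.14, 3.14, 3.14, 3.14].

### API

Orientations are given as a rotation vector (axis times angle).
In Python, from bench import manip gives the robot as it stands.
- The arm moves only by the tool move_arm, never from a script. Its arguments are lists of equal length, an entry for each row: "offset": the shift along the tool's x, y, z in units of 1 m (1.0 is 1 m), a list of three; "delta_rot": the turn, a rotation vector about the tool's x, y, z in units of 120 degrees (1.0 is 120 degrees), a list of three. A call has 1 to 8 rows; each row is the pose to reach, as a shift and turn from the pose commanded when the call began, along the tool's axes at that moment; what a row does not reach only later rows make up. A row lasts 1/12 s, in which the tool goes at most 41.7 mm and 7.16 degrees, less where a joint would pass 70% of its speed; a pose out of reach is approached as far as the arm can. A call with a number of a shift or a turn outside -1 to 1 is refused whole. A call with a gripper value outside its range is refused whole. "fingers" is the gripper command: -1 is shut, 1 is fully open, values between are in proportion, set as the call begins (left out, the last holds). The fingers move at their own pace and stop on an object; "grip_force" is the grip in N (left out, the last holds). Time passes only in rows, so rows that repeat a pose let the fingers close. It gives the time, the measured TCP pose, the force and the opening at its end, in the units of the state.
- manip.get_state(): the state, without advancing time (a new reading comes with each control period).
- manip.get_image(name): name is "scene" or "top"; returns a dict with "color" (480x640x3 uint8, red, green, blue), "vfov" (degrees; the focal length in pixels is half the picture's height over the tangent of half this angle, whatever the lens; pixels are square), "cx", "cy" (the principal point, pixels), "world_to_cam" (4x4, takes a point from world to camera coordinates). Camera axes: x right, y up, looking along -z (the intrinsics and any distortion apply to the point x, -y, -z); pixel columns grow to the right and rows downward; lengths in m; the calibration is good to about 2 mm. A picture is of the moment at which its call begins. There is no depth.
- manip.hand_in(): hands the job in, once; it reports no verdict.
The state is a dict: "time_s": time; "q": joint angles; "joint_vel": joint speeds; "effort": joint torques, N m; "tool_pos": TCP position; "tool_rot": TCP orientation; "ft_force": force on the tool from outside, world axes, zero at the start; "moment": the same for the moment, N m; "width": finger opening in m.
Only numpy, scipy, OpenCV 4.12 (cv2) and the standard library are available. Lean on these libraries where they do the work, as an engineer would, in place of code of your own. Each camera call takes 0.05 s, during which the arm holds its last target.

### The job

Swing the fixture's hold-down arm open to its stop, then pick up the lopsided cast bracket at its balance point and hold it level and still over the fixture, its big boss over the thick pin and its small eye over the thin pin, about 3 to 6 cm above the pin tips. Do not set it down: finish while still holding it there, with the arm left open and the other things on the bench undisturbed.

Things in the scene. Friction and masses are not known exactly. Their poses are not given: they have to be found in the camera images.
- bracket: loose aluminium casting 246 mm long, about 0.6 kg: bar 18 wide between a big boss (dia 60, hole 24) at x = -61 and a small eye (dia 32, hole 16) at x = +139, both 50 high and standing on the bench; bar 18 to 42 mm above the underside, narrow rib on it up to 46.5. Origin: underside level, below the balance point; x along the bar to the eye, z up. Not the flat steel link with equal ends
- balance (a point): the bracket's balance point, just above its centre of mass: in the middle of the bar's section, 61 mm from the boss centre towards the eye (31 mm from the boss's wall), 30 mm above the underside; bar 18 mm wide here. Axes as the bracket's
- boss (a point): centre of the boss's underside, the lower mouth of its hole
- eye (a point): centre of the eye's underside, the lower mouth of its hole
- jig: fixed fixture: grey plate 12 thick (x -105..165, y -95..35 mm) with two steel pins 200 mm apart, tips 55 mm above the bench, on low dark seats, and a hold-down arm on a post. Origin: on the bench, under where the bracket's balance point belongs on the line of the pins; x from thick to thin pin, z up: a rightly held bracket has the fixture's x, y and yaw
- pin_big (a point): centre of the tip of the thick pin (diameter 20), at x = -61, y = 0, z = 55 mm of the fixture
- pin_small (a point): centre of the tip of the thin pin (diameter 12), at x = 139, y = 0, z = 55 mm of the fixture
- hold_down (a joint): hold-down arm's angle about its upright post (at x = 50, y = -75 mm of the fixture): 0 = arm across the line of pins, along the fixture's y; grows clockwise seen from above to the stop at 1.57 = along the fixture's x. Starts at 0 to 0.4; friction (about 2 N at the knob) keeps it where left. Steel arm 22 wide, 75 to 87 mm above the bench
- hold_down_knob (a point): centre of the top of the arm's upright black round knob: diameter 16, from 87 to 131 mm above the bench, 75 mm from the post's axis
- tape: bystander: grey roll of tape, diameter 60, 24 mm high, lying flat; origin under its centre; leave alone
- coupling: bystander: short steel pipe coupling standing on end, diameter 48, 40 mm high; origin under its centre; leave alone
- link: bystander: flat steel link 216 mm long, 20 mm high, with two equal ringed ends; origin under its middle, x along it; leave alone
- screwdriver: bystander: screwdriver lying along its x; leave alone
- spray: bystander: plain metal can standing, diameter 60, 190 mm high; origin under its centre; leave alone
- mug: bystander: white mug, diameter 80, 90 mm high; origin under its centre; leave alone
- tub: bystander: open grey tub 160 x 120 x 60 mm with a few fixings; origin under its centre; leave alone
Mind the look-alikes: they are no part of the job. What is shaped like the bracket but blue is not meant.

How it is judged:
On the way, in this order (a step that is already met when the one before it is completed fails the run):
1. the hold-down arm is open (value of joint hold_down above 1.35 rad), for 0.2 s.
2. the bracket is lifted clear of the bench in the gripper, gripped at its balance point (height (world z) of balance above 0.06 m and contact force between bracket and the fingers above 1 N and horizontal distance between the grasp point and balance below 0.02 m), for 0.2 s.
At the end, for the whole second after the job is handed in: Bracket held within 20 mm of its balance point, level within 0.07 rad, at rest; boss and eye centres each within 12 mm (horizontally) of the thick and thin pin; underside 15 to 75 mm above the pin tips, not touching the fixture; hold-down arm past 1.35 rad (value of joint hold_down above 1.35 rad and angle between bracket's own z axis and vertical below 0.07 rad and horizontal distance between boss and pin_big below 0.012 m and horizontal distance between eye and pin_small below 0.012 m and z of bracket in the frame of pin_big between 0.015 and 0.075 m and horizontal distance between the grasp point and balance below 0.02 m and contact force between bracket and the fingers above 1 N and contact force between bracket and jig below 0.2 N and linear speed of bracket below 0.02 m/s and angular speed of bracket below 0.15 rad/s); the arm keeps its last pose, push and grip.
It fails at once if another thing on the bench was shoved more than 30 mm or knocked over (distance of any of tape, coupling, link, screwdriver, spray, mug, tub from where it was at the start of the episode above 0.03 m or angle between any of tape, coupling, link, spray, mug, tub's own z axis and vertical above 0.5 rad).
It also fails if it takes over 51 s, if anything falls off the work surface, if the arm or the gripper's body presses on something with over 40 N, if the wrist force passes 120 N, or if a joint passes its speed limit or range.

## Working session

There is one attempt and no reset: what is moved stays moved. The work goes in short steps, Python scripts to look and compute and a tool call to move; the robot and the scene stay as the last step left them, time stands still between calls to the robot, and variables do not carry over. Pictures are saved under pics/ and viewed, and the job is handed in when it is done.

Besides the shell and the picture viewer there is one more tool, called in YAML: its name, and indented under it one key for each argument. move_arm: Moves the arm, as the interface text tells. Its arguments: {"type":"object","properties":{"offset":{"type":"array"},"delta_rot":{"type":"array"},"fingers":{"type":"number"},"grip_force":{"type":"number"}},"required":["offset","delta_rot"]}

```bash
mkdir -p pics; cat > h.py <<'E'
import numpy as np,cv2
from bench import manip
def cap(n,f):
    im=manip.get_image(n); cv2.imwrite('pics/'+f,im['color'][:,:,::-1]); 
    import pickle; pickle.dump(im,open(f'{n}.pkl','wb')); return im
E
python3 - <<'E'
from h import *
print(manip.get_state())
for n in('scene','top'):
    im=cap(n,n+'0.png'); print({k:v for k,v in im.items() if k!='color'})
E
```

```text
{'time_s': 0.0, 'q': array([ 1.14189476e+00,  3.59490354e-01,  1.51140842e+00, -5.29347447e-05,
        1.27246574e+00, -1.15123465e-01]), 'joint_vel': array([-0.00028954,  0.00063739, -0.00056991, -0.00051318, -0.00067772,
       -0.00094954]), 'effort': array([-1.09248307e-03, -5.15379918e+01, -2.70725477e+01,  6.73618005e-02,
        3.50373716e-02, -1.47958108e-04]), 'tool_pos': array([0.18495192, 0.57007972, 0.22182743]), 'tool_rot': array([-4.90770837e-01, -3.10258865e+00,  2.70187427e-03]), 'ft_force': array([-1.12838583, -0.07706805, -0.62367076]), 'moment': array([ 0.01106348,  0.02135921, -0.00376917]), 'width': 0.08810731387782088}
{'vfov': 57.780982288817704, 'cx': 326.3268340075081, 'cy': 236.02158505303785, 'world_to_cam': array([[ 0.47979611,  0.87717529,  0.01895251, -0.26121482],
       [-0.63701089,  0.33341453,  0.69501934,  0.22385991],
       [ 0.60333475, -0.34554053,  0.71874121, -1.47612409],
       [ 0.        ,  0.        ,  0.        ,  1.        ]])}
{'vfov': 53.539476212052705, 'cx': 319.3932814615811, 'cy': 241.62874797534874, 'world_to_cam': array([[ 0.02081228, -0.99977419, -0.00429165,  0.00263518],
       [ 0.97848632,  0.01948748,  0.20538931, -0.50813761],
       [-0.2052593 , -0.00847394,  0.97867094, -1.44247522],
       [ 0.        ,  0.        ,  0.        ,  1.        ]])}
```

View pics/scene0.png

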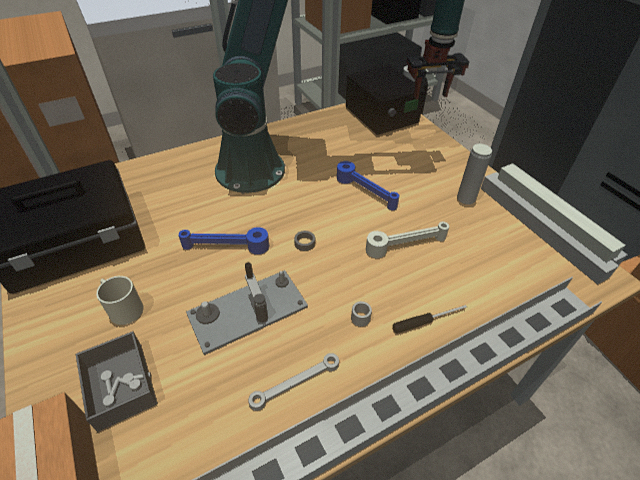

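View pics/top0.png

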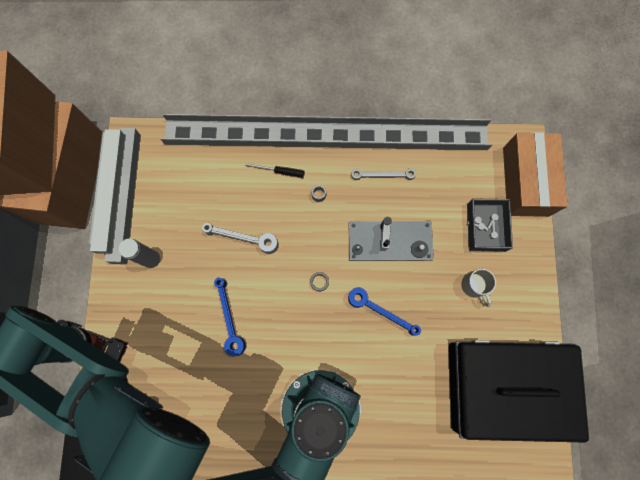

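```bash
python3 - <<'E'
import cv2,numpy as np
a=cv2.imread('pics/top0.png');b=cv2.imread('pics/scene0.png')
def c(i,x,y,w,h):return cv2.resize(i[y:y+h,x:x+w],(400,300),interpolation=cv2.INTER_CUBIC)
o=np.vstack([np.hstack([c(a,190,205,100,75),c(a,342,205,100,75)]),np.hstack([c(b,355,200,100,75),c(b,180,250,140,105)])])
cv2.imwrite('pics/crop0.png',o)
E
```

```text
(no output)
```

View pics/crop0.png

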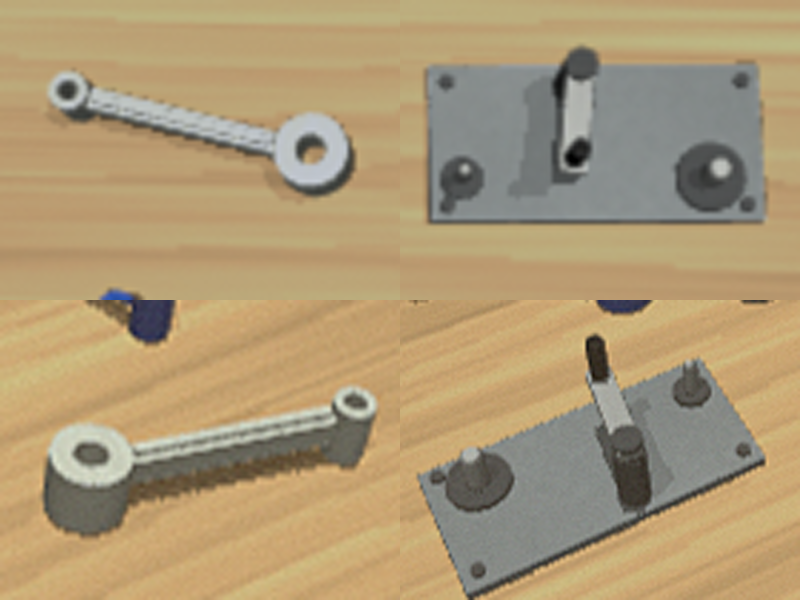

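```bash
cat >> h.py <<'E'
import pickle
from scipy.optimize import least_squares
def proj(im,P):
    P=np.atleast_2d(P); M=im['world_to_cam']; c=P@M[:3,:3].T+M[:3,3]
    f=240/np.tan(np.radians(im['vfov'])/2)
    return np.c_[im['cx']+f*c[:,0]/-c[:,2], im['cy']-f*c[:,1]/-c[:,2]]
def T(p,L):
    L=np.atleast_2d(np.array(L,float)); c,s=np.cos(p[2]),np.sin(p[2])
    return np.c_[p[0]+c*L[:,0]-s*L[:,1],p[1]+s*L[:,0]+c*L[:,1],L[:,2]]
def fit(L,obs,p0):
    ims={n:pickle.load(open(n+'.pkl','rb')) for n in('top','scene')}
    def r(p): return np.concatenate([(proj(ims[n],T(p,[L[k]]))[0]-uv) for n,k,uv in obs])
    s=least_squares(r,p0,loss='soft_l1'); return s.x,r(s.x).reshape(-1,2)
BR=dict(boss=(-.061,0,.05),eye=(.139,0,.05))
JG=dict(big=(-.061,0,.055),small=(.139,0,.055),a=(-.105,-.095,.012),b=(.165,-.095,.012),c=(.165,.035,.012),d=(-.105,.035,.012))
E
python3 - <<'E'
from h import *
np.set_printoptions(precision=4,suppress=True)
print(*fit(BR,[('top','boss',(268.2,243)),('top','eye',(207.2,227.8)),('scene','boss',(378,238.5)),('scene','eye',(443.5,225.7))],[.55,.2,1.3]))
p,r=fit(JG,[('top','big',(422,246.8)),('top','small',(358,247.5)),('scene','big',(204.9,303.2)),('scene','small',(282.2,271.7)),
 ('top','b',(349,221.5)),('top','a',(430.8,221.3)),('top','c',(349.5,260.2)),('top','d',(433.5,260)),('scene','d',(186.6,312)),('scene','b',(307.8,305)),('scene','c',(284,271.4))],[.55,-.2,1.57])
print(p);print(r)
ims={n:pickle.load(open(n+'.pkl','rb')) for n in('top','scene')}
# knob top
for th in (0,.1,.2,.3,.4):
    # arm dir at th: +y rotated clockwise
    k=T(p,[(.05+.075*np.sin(th),-.075+.075*np.cos(th),.131)])
    print(th,k,[proj(ims[n],k) for n in ims])
E
```

```text
[0.5207 0.2361 1.3443] [[-0.7248 -1.8985]
 [-0.447  -1.7364]
 [-1.4952 -0.4895]
 [-0.8676 -0.5576]]
[ 0.4983 -0.2462  1.5916]
[[-0.3607 -0.6938]
 [-0.3006 -1.3392]
 [-1.1219 -0.1591]
 [-1.9291 -0.4124]
 [-0.7425 -1.3197]
 [ 0.3495 -1.2095]
 [-0.7364 -0.6899]
 [-0.3911 -0.552 ]
 [-1.7064 -1.7965]
 [-0.5342 -0.7999]
 [ 0.3014 -2.4058]]
0 [[ 0.4973 -0.1962  0.131 ]] [array([[389.5436, 241.1241]]), array([[243.8691, 264.8717]])]
0.1 [[ 0.4975 -0.1887  0.131 ]] [array([[387.0204, 241.0031]]), array([[246.9255, 263.7927]])]
0.2 [[ 0.4984 -0.1813  0.131 ]] [array([[384.5158, 240.6368]]), array([[250.0627, 262.9428]])]
0.3 [[ 0.5001 -0.174   0.131 ]] [array([[382.0555, 240.0292]]), array([[253.2534, 262.328 ]])]
0.4 [[ 0.5026 -0.1669  0.131 ]] [array([[379.6648, 239.1866]]), array([[256.4701, 261.9526]])]
```

Bracket candidates in the top view:
- Grey casting, boss (268,243) and eye (207,228): unequal ends, standing high. This matches the description and the crop confirms it.
- Blue castings at (234,345) and (358,297): wrong colour.
- Flat link at (383,175): equal ends.

The jig's thick pin is at (422,247) and its thin pin at (358,247). The knob is at (386,242), which puts the arm at about 0.12 rad.

```bash
cat >> h.py <<'E'
from scipy.spatial.transform import Rotation as Ro
def tgt(*rows):
    """rows (x,y,z,psi) -> offset/delta_rot from measured pose"""
    s=manip.get_state(); R0=Ro.from_rotvec(s['tool_rot']).as_matrix(); p0=s['tool_pos']
    print('t',round(s['time_s'],2),'pos',p0.round(4),'psi',np.arctan2(R0[1,1],R0[0,1]).round(4),'q',s['q'].round(2),'F',s['ft_force'].round(1),'w',round(s['width'],4))
    for x,y,z,a in rows:
        c,n=np.cos(a),np.sin(a); R=np.array([[-n,c,0],[c,n,0],[0,0,-1]])
        o=R0.T@(np.array([x,y,z])-p0); v=Ro.from_matrix(R0.T@R).as_rotvec()/np.radians(120)
        print([float(k) for k in o.round(4)],[float(k) for k in v.round(4)])
JP=np.array([.4983,-.2462,1.5916])
def knob(th,dr=0): return T(JP,[(.05+.075*np.sin(th),-.075+.075*np.cos(th),.131)])[0]
E
python3 - <<'E'
from h import *
k=knob(.12)
tgt((.42,.25,.24,1.35),(k[0],k[1],.2,1.472))
E
```

```text
t 0.1 pos [0.1849 0.5701 0.2219] psi 1.257 q [ 1.14  0.36  1.51  0.    1.27 -0.12] F [ 0.2  0.2 -0.1] w 0.088
[-0.3224, -0.232, -0.0178] [-0.0008, -0.0001, -0.0444]
[-0.5312, -0.6238, 0.0228] [-0.0008, -0.0002, -0.1026]
```

move_arm:
  offset:
    - [-0.03,-0.022,-0.005]
    - [-0.06,-0.043,-0.01]
    - [-0.09,-0.065,-0.018]
    - [-0.12,-0.087,-0.018]
    - [-0.15,-0.108,-0.018]
    - [-0.18,-0.13,-0.018]
    - [-0.21,-0.151,-0.018]
    - [-0.24,-0.173,-0.018]
  delta_rot:
    - [0,0,-0.01]
    - [0,0,-0.02]
    - [0,0,-0.03]
    - [0,0,-0.04]
    - [0,0,-0.04]
    - [0,0,-0.04]
    - [0,0,-0.04]
    - [0,0,-0.04]
  fingers: -0.4

```text
time_s: 0.77
tool_pos: [0.3606, 0.3304, 0.2405]
tool_rot: [-0.36, -3.121, 0.0]
ft_force: [0.3, -0.7, -0.1]
width: 0.0382
```

```bash
python3 - <<'E'
from h import *
k=knob(.12)
tgt((.45,.1,.24,1.4),(k[0],k[1],.2,1.472))
E
```

```text
t 0.77 pos [0.3606 0.3304 0.2405] psi 1.3411 q [ 0.6   0.18  1.72 -0.    1.24 -0.74] F [ 0.3 -0.7 -0.1] w 0.0382
[-0.1395, -0.204, 0.0005] [-0.0001, -0.0001, -0.0281]
[-0.2513, -0.4729, 0.0405] [-0.0001, -0.0001, -0.0625]
```

move_arm:
  offset:
    - [-0.028,-0.03,0]
    - [-0.055,-0.06,0]
    - [-0.08,-0.09,0]
    - [-0.105,-0.12,0]
    - [-0.125,-0.155,0]
    - [-0.14,-0.19,0]
    - [-0.155,-0.225,0]
    - [-0.17,-0.26,0]
  delta_rot:
    - [0,0,-0.01]
    - [0,0,-0.02]
    - [0,0,-0.03]
    - [0,0,-0.04]
    - [0,0,-0.05]
    - [0,0,-0.06]
    - [0,0,-0.0625]
    - [0,0,-0.0625]

```text
time_s: 1.43
tool_pos: [0.4661, 0.0382, 0.2404]
tool_rot: [-0.155, -3.137, 0.0]
ft_force: [0.2, 0.2, -0.3]
width: 0.0265
```

```bash
python3 - <<'E'
from h import *
k=knob(.12)
tgt((k[0],k[1],.2,1.472))
E
```

```text
t 1.43 pos [0.4661 0.0382 0.2404] psi 1.472 q [-0.07  0.15  1.76 -0.    1.23 -1.54] F [ 0.2  0.2 -0.3] w 0.0265
[-0.0536, -0.2213, 0.0404] [-0.0, -0.0002, -0.0]
```

move_arm:
  offset:
    - [-0.01,-0.035,0.0]
    - [-0.02,-0.07,0.0]
    - [-0.028,-0.105,0.0]
    - [-0.036,-0.14,0.0]
    - [-0.044,-0.175,0.01]
    - [-0.05,-0.205,0.03]
    - [-0.0535,-0.2213,0.04]
    - [-0.0535,-0.2213,0.04]
  delta_rot:
    - [0,0,0]
    - [0,0,0]
    - [0,0,0]
    - [0,0,0]
    - [0,0,0]
    - [0,0,0]
    - [0,0,0]
    - [0,0,0]

```text
time_s: 2.1
tool_pos: [0.4966, -0.1882, 0.1982]
tool_rot: [-0.161, -3.134, -0.0]
ft_force: [-0.3, -1.2, -0.3]
width: 0.0266
```

```bash
python3 - <<'E'
from h import *
k=knob(.12)
tgt((k[0],k[1],.2,1.472))
a=cap('top','t1.png')['color'];b=cap('scene','s1.png')['color']
c=lambda i,x,y:cv2.resize(i[y:y+150,x:x+133],(400,450),interpolation=cv2.INTER_CUBIC)
cv2.imwrite('pics/c1.png',np.hstack([c(a,325,190),c(b,180,210)])[:,:,::-1])
E
```

```text
t 2.1 pos [ 0.4966 -0.1882  0.1982] psi 1.4684 q [-0.49  0.29  1.69 -0.    1.17 -1.96] F [-0.3 -1.2 -0.3] w 0.0266
[-0.0009, 0.0011, -0.0018] [0.0001, -0.0016, -0.0017]
```

View pics/c1.png

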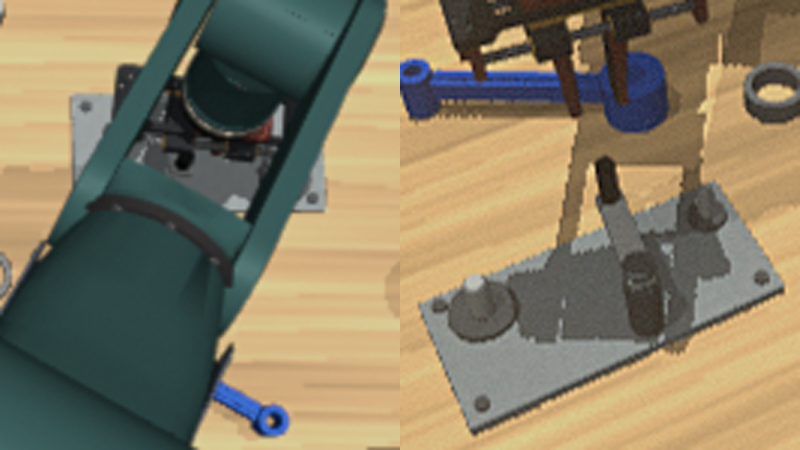

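```bash
python3 - <<'E'
from h import *
im=pickle.load(open('scene.pkl','rb'));s=manip.get_state();p=s['tool_pos'];R=Ro.from_rotvec(s['tool_rot']).as_matrix()
print(proj(im,[p,p+R[:,1]*(.0135),p-R[:,1]*(.0135)]),proj(im,[knob(.12),knob(.2)]))
E
```

```text
[[244.82527662 242.96901879]
 [250.70656623 241.32079791]
 [238.89753044 244.63025903]] [[247.55270338 263.60428297]
 [250.06804736 262.9429717 ]]
```

move_arm:
  offset:
    - [-0.001,0.001,0.025]
    - [-0.001,0.001,0.05]
    - [-0.001,0.001,0.075]
    - [-0.001,0.001,0.098]
    - [-0.001,0.001,0.098]
  delta_rot:
    - [0,0,0]
    - [0,0,0]
    - [0,0,0]
    - [0,0,0]
    - [0,0,0]

```text
time_s: 2.62
tool_pos: [0.4967, -0.1821, 0.1001]
tool_rot: [-0.153, -3.133, -0.003]
ft_force: [-0.1, -0.3, -1.2]
width: 0.0267
```

```bash
python3 - <<'E'
from h import *
r=[]
for t in np.linspace(.12,1.6,17)[1:]:
    k=knob(t); r.append((k[0],k[1],.1,JP[2]-t))
tgt(*r)
cv2.imwrite('pics/c2.png',cv2.resize(cap('scene','s2.png')['color'][210:360,170:320],(600,600))[:,:,::-1])
E
```

```text
t 2.62 pos [ 0.4967 -0.1821  0.1001] psi 1.4733 q [-0.48  0.41  1.79 -0.    0.95 -1.96] F [-0.1 -0.3 -1.2] w 0.0267
[-0.0018, 0.0019, 0.0001] [0.0008, -0.0024, 0.045]
[-0.0027, 0.0088, 0.0001] [0.0006, -0.0024, 0.0891]
[-0.0044, 0.0155, 0.0001] [0.0005, -0.0025, 0.1333]
[-0.0066, 0.0221, 0.0001] [0.0004, -0.0025, 0.1775]
[-0.0094, 0.0284, 0.0001] [0.0003, -0.0025, 0.2216]
[-0.0128, 0.0345, 0.0001] [0.0002, -0.0025, 0.2658]
[-0.0167, 0.0402, 0.0001] [0.0001, -0.0026, 0.31]
[-0.0211, 0.0455, 0.0001] [-0.0, -0.0026, 0.3541]
[-0.0261, 0.0504, 0.0] [-0.0002, -0.0026, 0.3983]
[-0.0314, 0.0548, 0.0] [-0.0003, -0.0026, 0.4425]
[-0.0371, 0.0587, -0.0] [-0.0004, -0.0026, 0.4866]
[-0.0432, 0.0621, -0.0] [-0.0005, -0.0026, 0.5308]
[-0.0496, 0.0649, -0.0001] [-0.0007, -0.0026, 0.575]
[-0.0561, 0.0671, -0.0001] [-0.0008, -0.0026, 0.6191]
[-0.0629, 0.0686, -0.0001] [-0.0009, -0.0026, 0.6633]
[-0.0698, 0.0696, -0.0001] [-0.001, -0.0026, 0.7075]
```

View pics/c2.png

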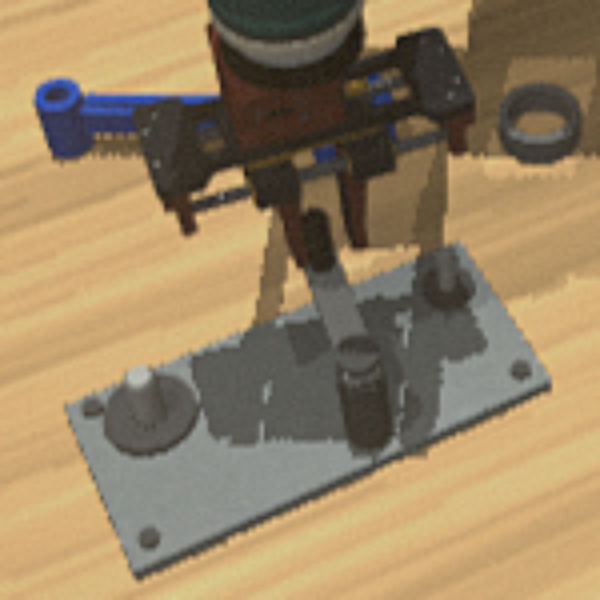

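move_arm:
  offset:
    - [-0.002,0.002,0]
    - [-0.003,0.009,0]
    - [-0.0045,0.0155,0]
    - [-0.0065,0.022,0]
    - [-0.0095,0.0285,0]
    - [-0.013,0.0345,0]
    - [-0.0165,0.04,0]
    - [-0.021,0.0455,0]
  delta_rot:
    - [0,0,0.045]
    - [0,0,0.089]
    - [0,0,0.133]
    - [0,0,0.1775]
    - [0,0,0.2216]
    - [0,0,0.266]
    - [0,0,0.31]
    - [0,0,0.354]

```text
time_s: 3.33
tool_pos: [0.5248, -0.1407, 0.1049]
tool_rot: [1.286, 2.864, -0.001]
ft_force: [-1.4, -1.7, -2.0]
width: 0.0264
```

```bash
python3 - <<'E'
from h import *
r=[]
for t in np.linspace(.86,1.6,9)[1:]:
    k=knob(t); r.append((k[0],k[1],.1,JP[2]-t))
tgt(*r)
cv2.imwrite('pics/c3.png',cv2.resize(cap('scene','s3.png')['color'][210:360,170:320],(600,600))[:,:,::-1])
E
```

```text
t 3.33 pos [ 0.5248 -0.1407  0.1049] psi 0.7269 q [-0.39  0.41  1.76 -0.    0.96 -1.12] F [-1.4 -1.7 -2. ] w 0.0264
[0.0029, 0.0062, 0.0049] [0.0002, 0.0009, 0.0419]
[0.002, 0.013, 0.0049] [0.0002, 0.0009, 0.0861]
[0.0004, 0.0198, 0.0049] [0.0002, 0.0009, 0.1303]
[-0.0017, 0.0264, 0.0049] [0.0003, 0.0009, 0.1744]
[-0.0045, 0.0327, 0.0049] [0.0003, 0.0009, 0.2186]
[-0.0079, 0.0388, 0.0049] [0.0004, 0.0009, 0.2628]
[-0.0118, 0.0446, 0.0049] [0.0004, 0.0009, 0.3069]
[-0.0162, 0.0499, 0.0049] [0.0005, 0.0009, 0.3511]
```

View pics/c3.png

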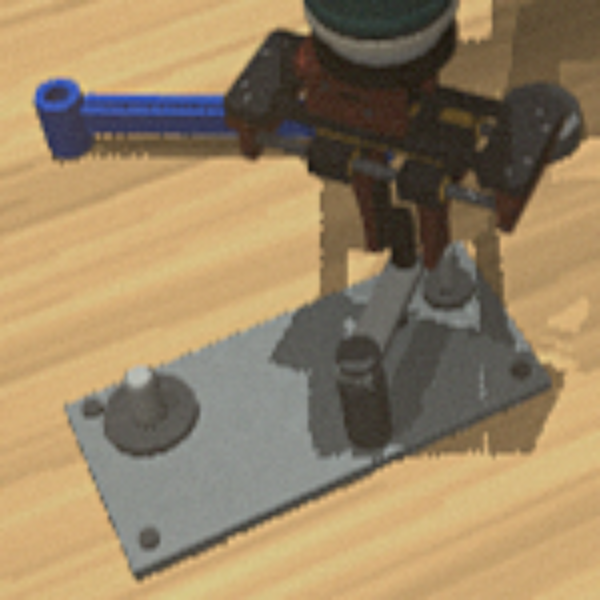

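move_arm:
  offset:
    - [0.002,0.006,0.001]
    - [0.002,0.013,0.002]
    - [0.0005,0.02,0.002]
    - [-0.0015,0.0265,0.002]
    - [-0.0045,0.0325,0.002]
    - [-0.008,0.039,0.002]
    - [-0.012,0.0445,0.002]
    - [-0.016,0.05,0.002]
  delta_rot:
    - [0,0,0.042]
    - [0,0,0.086]
    - [0,0,0.13]
    - [0,0,0.1745]
    - [0,0,0.2185]
    - [0,0,0.263]
    - [0,0,0.307]
    - [0,0,0.351]

```text
time_s: 4.05
tool_pos: [0.5721, -0.1192, 0.1025]
tool_rot: [2.228, 2.214, -0.0]
ft_force: [-1.2, -1.8, -0.7]
width: 0.0261
```

```bash
python3 - <<'E'
from h import *
r=[]
for t in (1.6,1.64,1.68):
    k=knob(t); r.append((k[0],k[1],.1,0))
tgt(*r)
cv2.imwrite('pics/c4.png',cv2.resize(cap('scene','s4.png')['color'][210:360,170:320],(600,600))[:,:,::-1])
E
```

```text
t 4.05 pos [ 0.5721 -0.1192  0.1025] psi -0.0062 q [-0.32  0.47  1.67 -0.    1.   -0.32] F [-1.2 -1.8 -0.7] w 0.0261
[-0.0004, 0.0007, 0.0025] [0.0001, 0.0002, -0.003]
[-0.0005, 0.0037, 0.0025] [0.0001, 0.0002, -0.003]
[-0.0007, 0.0067, 0.0025] [0.0001, 0.0002, -0.003]
```

View pics/c4.png

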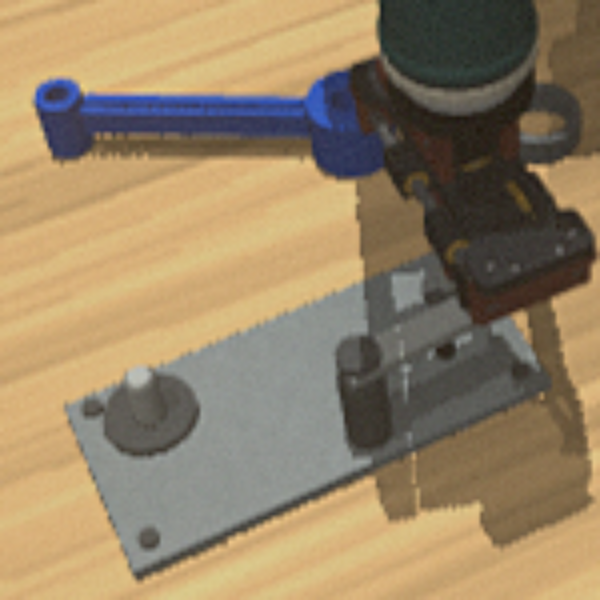

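move_arm:
  offset:
    - [0,0.001,0]
    - [0,0.002,0]
    - [0,0.003,0]
    - [0,0.004,0]
    - [0,0.005,0]
    - [0,0.006,0]
  delta_rot:
    - [0,0,0]
    - [0,0,0]
    - [0,0,0]
    - [0,0,0]
    - [0,0,0]
    - [0,0,0]

```text
time_s: 4.6
tool_pos: [0.5762, -0.1197, 0.1005]
tool_rot: [-2.224, -2.215, 0.004]
ft_force: [-8.2, 0.1, 5.5]
width: 0.0262
```

move_arm:
  offset:
    - [0,-0.003,0]
    - [0,-0.005,0]
    - [0,-0.006,-0.02]
    - [0,-0.006,-0.05]
    - [0,-0.006,-0.085]
    - [0,-0.006,-0.12]
    - [0,-0.006,-0.13]
    - [0,-0.006,-0.13]
  delta_rot:
    - [0,0,0]
    - [0,0,0]
    - [0,0,0]
    - [0,0,0]
    - [0,0,0]
    - [0,0,0]
    - [0,0,0]
    - [0,0,0]

```text
time_s: 5.27
tool_pos: [0.5749, -0.1208, 0.2344]
tool_rot: [2.221, 2.211, 0.006]
ft_force: [-0.3, -0.3, 0.0]
width: 0.0261
```

```bash
python3 - <<'E'
from h import *
tgt((.5207,.2361,.2,-.2265))
E
```

```text
t 5.27 pos [ 0.5749 -0.1208  0.2344] psi -0.0047 q [-0.32  0.33  1.53  0.    1.28 -0.32] F [-0.3 -0.3  0. ] w 0.0261
[0.3567, -0.0561, 0.033] [0.0039, 0.0008, 0.1059]
```

move_arm:
  offset:
    - [0.04,-0.006,0.0]
    - [0.08,-0.012,0.0]
    - [0.12,-0.018,0.0]
    - [0.16,-0.025,0]
    - [0.2,-0.031,0]
    - [0.24,-0.037,0]
    - [0.28,-0.043,0]
    - [0.31,-0.05,0.01]
  delta_rot:
    - [0,0,0.014]
    - [0,0,0.028]
    - [0,0,0.042]
    - [0,0,0.056]
    - [0,0,0.07]
    - [0,0,0.084]
    - [0,0,0.1]
    - [0.0039,0.0008,0.106]
  fingers: 1

```text
time_s: 5.93
tool_pos: [0.5232, 0.1935, 0.2201]
tool_rot: [-2.454, -1.951, 0.005]
ft_force: [1.3, 0.8, -0.6]
width: 0.0761
```

```bash
python3 - <<'E'
from h import *
tgt((.5207,.2361,.13,-.2265))
E
```

```text
t 5.93 pos [0.5232 0.1935 0.2201] psi -0.2274 q [0.23 0.3  1.6  0.01 1.24 0.45] F [ 1.3  0.8 -0.6] w 0.0761
[0.0408, -0.0114, 0.0903] [-0.0036, -0.001, -0.0005]
```

move_arm:
  offset:
    - [0.03,-0.008,0.01]
    - [0.041,-0.0115,0.04]
    - [0.041,-0.0115,0.07]
    - [0.041,-0.0115,0.09]
    - [0.041,-0.0115,0.09]
    - [0.041,-0.0115,0.09]
    - [0.041,-0.0115,0.09]
  delta_rot:
    - [0,0,0]
    - [-0.0036,-0.001,0]
    - [-0.0036,-0.001,0]
    - [-0.0036,-0.001,0]
    - [-0.0036,-0.001,0]
    - [-0.0036,-0.001,0]
    - [-0.0036,-0.001,0]

```text
time_s: 6.52
tool_pos: [0.5212, 0.233, 0.1309]
tool_rot: [2.459, 1.955, -0.002]
ft_force: [-0.0, 0.6, -0.2]
width: 0.0875
```

```bash
python3 - <<'E'
from h import *
tgt((.5207,.2361,.06,-.2265))
a=cap('scene','s5.png')['color'];b=cap('top','t5.png')['color']
cv2.imwrite('pics/c5.png',np.hstack([cv2.resize(a[170:270,350:470],(480,400)),cv2.resize(b[190:290,190:270],(320,400))])[:,:,::-1])
im=pickle.load(open('scene.pkl','rb'));s=manip.get_state();p=s['tool_pos'];R=Ro.from_rotvec(s['tool_rot']).as_matrix()
w=s['width']/2
print(proj(im,[p,p+R[:,1]*w,p-R[:,1]*w]))
cv2.imwrite('pics/c5j.png',cv2.resize(a[210:360,170:320],(600,600))[:,:,::-1])
E
```

```text
t 6.52 pos [0.5212 0.233  0.1309] psi -0.2272 q [ 0.3   0.42  1.68 -0.    1.05  0.53] F [-0.   0.6 -0.2] w 0.0875
[0.003, -0.0011, 0.0709] [-0.0004, 0.0007, -0.0003]
[[400.79628627 212.96909262]
 [407.35682303 224.24024523]
 [394.56238948 202.25911497]]
```

View pics/c5.png

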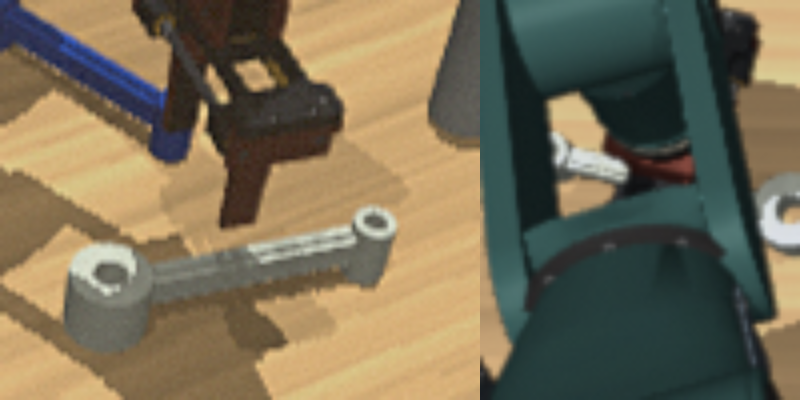

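View pics/c5j.png

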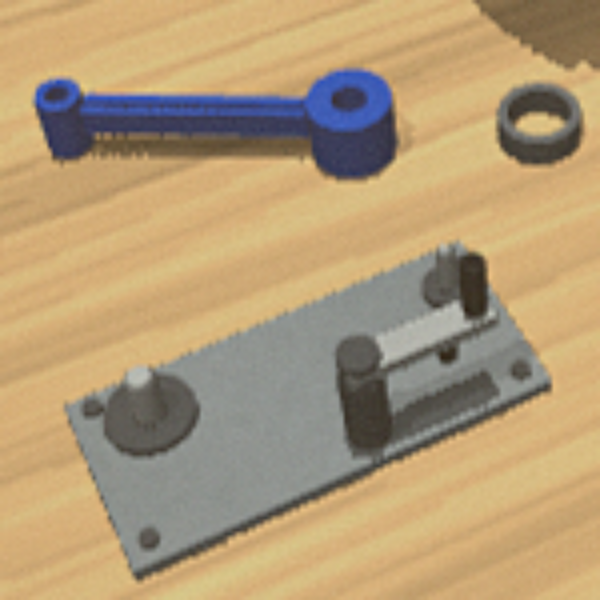

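The hold-down arm is open: the knob lies along the fixture's x at (472,285) in the crop. The gripper straddles the bracket's bar, and the visible fingertip's image offset (about +1 px) matches the fit residuals. Next I descend.

move_arm:
  offset:
    - [0.002,-0.001,0.03]
    - [0.002,-0.001,0.06]
    - [0.002,-0.001,0.085]
    - [0.002,-0.001,0.105]
    - [0.002,-0.001,0.118]
    - [0.002,-0.001,0.118]
    - [0.002,-0.001,0.118]
    - [0.002,-0.001,0.118]
  delta_rot:
    - [0,0,0]
    - [0,0,0]
    - [0,0,0]
    - [0,0,0]
    - [0,0,0]
    - [0,0,0]
    - [0,0,0]
    - [0,0,0]

```text
time_s: 7.28
tool_pos: [0.5217, 0.2355, 0.0143]
tool_rot: [2.458, 1.955, 0.002]
ft_force: [1.0, -0.6, -0.2]
width: 0.0876
```

```bash
python3 - <<'E'
from h import *
tgt((.5207,.2361,.012,-.2265))
a=cap('scene','s6.png')['color']
cv2.imwrite('pics/c6.png',cv2.resize(a[180:280,350:470],(720,600))[:,:,::-1])
E
```

```text
t 7.28 pos [0.5217 0.2355 0.0143] psi -0.2272 q [ 0.3   0.58  1.76 -0.    0.8   0.53] F [ 1.  -0.6 -0.2] w 0.0876
[0.0004, -0.0011, 0.0023] [0.0008, 0.0, -0.0003]
```

View pics/c6.png

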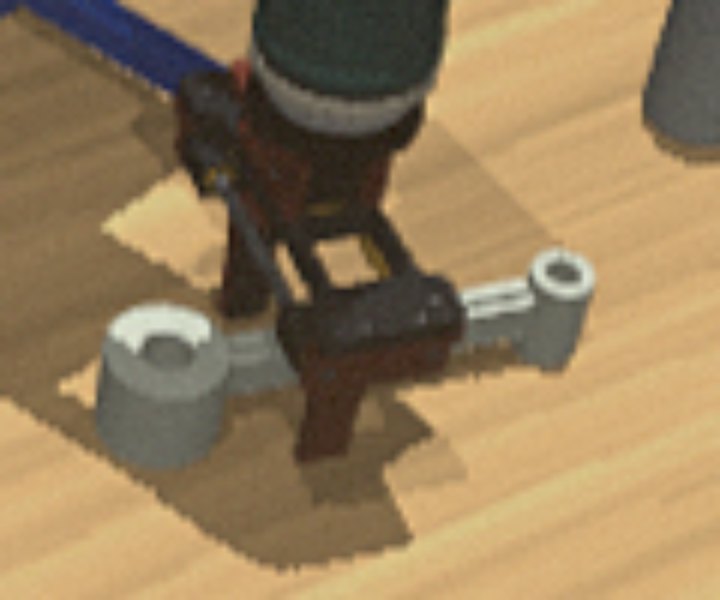

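move_arm:
  offset:
    - [0,-0.001,0.002]
    - [0,-0.001,0.002]
    - [0,-0.001,0.002]
    - [0,-0.001,0.002]
    - [0,-0.001,0.002]
    - [0,-0.001,0.002]
    - [0,-0.001,0.002]
    - [0,-0.001,0.002]
  delta_rot:
    - [0,0,0]
    - [0,0,0]
    - [0,0,0]
    - [0,0,0]
    - [0,0,0]
    - [0,0,0]
    - [0,0,0]
    - [0,0,0]
  fingers: -1
  grip_force: 40

```text
time_s: 8.0
tool_pos: [0.5192, 0.2354, 0.0107]
tool_rot: [2.458, 1.955, -0.003]
ft_force: [-1.0, -0.3, 0.1]
width: 0.038
```

move_arm:
  offset:
    - [0,0,0]
    - [0,0,0]
    - [0,0,0]
    - [0,0,0]
    - [0,0,0]
    - [0,0,0]
  delta_rot:
    - [0,0,0]
    - [0,0,0]
    - [0,0,0]
    - [0,0,0]
    - [0,0,0]
    - [0,0,0]

```text
time_s: 8.5
tool_pos: [0.5194, 0.2354, 0.0108]
tool_rot: [2.458, 1.956, -0.002]
ft_force: [-0.1, -0.2, -0.7]
width: 0.0176
```

Width is 17.6 mm, so it is gripping the bar. Lifting gently.

move_arm:
  offset:
    - [0,0,0]
    - [0,0,0]
    - [0,0,-0.005]
    - [0,0,-0.015]
    - [0,0,-0.03]
    - [0,0,-0.045]
    - [0,0,-0.06]
    - [0,0,-0.07]
  delta_rot:
    - [0,0,0]
    - [0,0,0]
    - [0,0,0]
    - [0,0,0]
    - [0,0,0]
    - [0,0,0]
    - [0,0,0]
    - [0,0,0]

```text
time_s: 9.17
tool_pos: [0.5193, 0.2355, 0.0824]
tool_rot: [2.458, 1.955, -0.002]
ft_force: [-0.1, 0.3, -6.4]
width: 0.0182
```

move_arm:
  offset:
    - [0,0,-0.015]
    - [0,0,-0.035]
    - [0,0,-0.055]
    - [0,0,-0.075]
    - [0,0,-0.09]
    - [0,0,-0.1]
    - [0,0,-0.1]
    - [0,0,-0.1]
  delta_rot:
    - [0,0,0]
    - [0,0,0]
    - [0,0,0]
    - [0,0,0]
    - [0,0,0]
    - [0,0,0]
    - [0,0,0]
    - [0,0,0]

```text
time_s: 9.83
tool_pos: [0.5192, 0.2356, 0.1808]
tool_rot: [2.458, 1.956, -0.002]
ft_force: [-0.1, -0.4, -6.7]
width: 0.0178
```

```bash
python3 - <<'E'
from h import *
s=manip.get_state();print(s['moment'])
tgt((.51,.0,.18,-.1),(.4983,-.2462,.18,.0208))
a=cap('scene','s7.png')['color']
cv2.imwrite('pics/c7.png',cv2.resize(a[130:250,340:484],(720,600))[:,:,::-1])
E
```

```text
[-0.13528322  0.0809238   0.04862389]
t 9.83 pos [0.5192 0.2356 0.1808] psi -0.2269 q [ 0.31  0.36  1.63 -0.    1.16  0.53] F [-0.1 -0.4 -6.7] w 0.0178
[-0.2316, 0.044, 0.0011] [-0.0003, 0.0006, -0.0606]
[-0.4741, 0.088, 0.0014] [-0.0004, 0.0006, -0.1182]
```

View pics/c7.png

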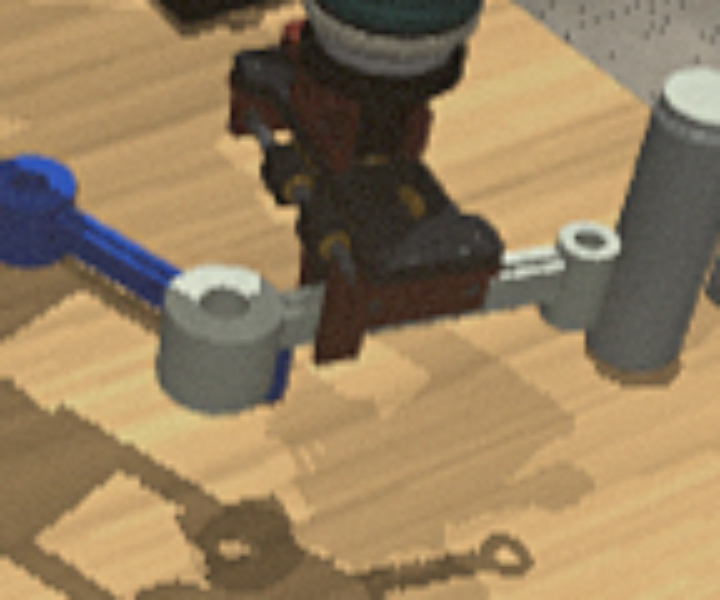

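```bash
python3 - <<'E'
from h import *
s0=[]
for i in range(6):
    im=cap('top','t7.png'); s=manip.get_state(); s0.append(np.r_[s['ft_force'],s['moment']])
print(np.array(s0).round(3))
im=pickle.load(open('scene.pkl','rb'))
L={'boss':(-.061,0,.22),'eye':(.139,0,.22)}
# bias +1.3,+0.6 px in scene
print(fit(L,[('scene','boss',(385-1.2+.1,190-.5)),('scene','eye',(458-1.2+.1,178-.5))],[.52,.23,1.34]))
print(fit(L,[('scene','boss',(385,190)),('scene','eye',(458,178))],[.52,.23,1.34]))
cv2.imwrite('pics/t7c.png',cv2.resize(cv2.imread('pics/t7.png')[190:290,160:300],(700,500)))
E
```

```text
[[-1.205e+00 -6.600e-01 -5.927e+00 -7.300e-02  1.180e-01  8.000e-03]
 [ 7.340e-01  8.510e-01 -6.302e+00 -6.500e-02  4.800e-02  2.800e-02]
 [ 2.690e-01 -1.150e-01 -5.622e+00 -4.000e-02  1.070e-01  1.400e-02]
 [ 5.740e-01 -9.470e-01 -5.444e+00 -8.000e-02  4.100e-02  4.000e-03]
 [ 5.480e-01  3.770e-01 -6.263e+00 -1.240e-01  7.400e-02 -1.700e-02]
 [ 1.410e-01  3.540e-01 -6.016e+00 -8.000e-02  6.900e-02  3.500e-02]]
(array([0.51890939, 0.2381983 , 1.33708934]), array([[-0.1207382 ,  0.06753575],
       [ 0.12593402, -0.09595467]]))
(array([0.52177903, 0.2394653 , 1.33707832]), array([[-0.14395721,  0.08063141],
       [ 0.15019849, -0.11457104]]))
```

View pics/t7c.png

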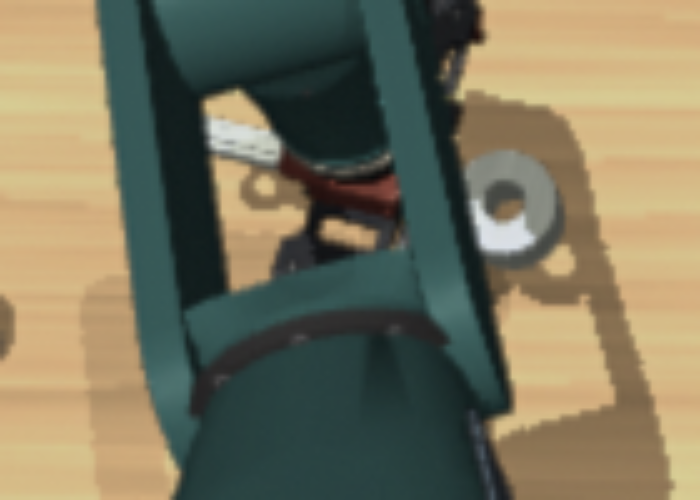

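move_arm:
  offset:
    - [-0.01,0.002,0]
    - [-0.03,0.006,0]
    - [-0.055,0.01,0]
    - [-0.08,0.015,0]
    - [-0.105,0.02,0]
    - [-0.13,0.024,0]
    - [-0.155,0.029,0]
    - [-0.18,0.033,0]
  delta_rot:
    - [0,0,0]
    - [0,0,-0.005]
    - [0,0,-0.01]
    - [0,0,-0.017]
    - [0,0,-0.025]
    - [0,0,-0.032]
    - [0,0,-0.04]
    - [0,0,-0.047]

```text
time_s: 10.85
tool_pos: [0.5108, 0.0509, 0.181]
tool_rot: [2.358, 2.075, -0.003]
ft_force: [0.6, -0.1, -6.1]
width: 0.0179
```

```bash
python3 - <<'E'
from h import *
tgt((.4983,-.2485,.18,.0208))
E
```

```text
t 10.85 pos [0.5108 0.0509 0.181 ] psi -0.1275 q [-0.03  0.28  1.75 -0.    1.12  0.09] F [ 0.6 -0.1 -6.1] w 0.0179
[-0.2986, 0.0257, 0.0015] [-0.0004, 0.0008, -0.0708]
```

move_arm:
  offset:
    - [-0.025,0.002,0]
    - [-0.05,0.004,0]
    - [-0.075,0.006,0]
    - [-0.1,0.0085,0]
    - [-0.125,0.011,0]
    - [-0.15,0.013,0]
    - [-0.175,0.015,0]
    - [-0.195,0.017,0]
  delta_rot:
    - [0,0,-0.008]
    - [0,0,-0.016]
    - [0,0,-0.024]
    - [0,0,-0.032]
    - [0,0,-0.04]
    - [0,0,-0.048]
    - [0,0,-0.056]
    - [0,0,-0.064]

```text
time_s: 11.52
tool_pos: [0.5023, -0.1452, 0.1813]
tool_rot: [2.214, 2.227, -0.004]
ft_force: [0.5, 0.1, -6.0]
width: 0.0178
```

```bash
python3 - <<'E'
from h import *
tgt((.4983,-.2485,.18,.0208))
E
```

```text
t 11.52 pos [ 0.5023 -0.1452  0.1813] psi 0.0059 q [-0.41  0.29  1.73 -0.    1.12 -0.42] F [ 0.5  0.1 -6. ] w 0.0178
[-0.1032, -0.0046, 0.0015] [-0.0006, 0.001, -0.0071]
```

move_arm:
  offset:
    - [-0.022,-0.001,0]
    - [-0.044,-0.002,0]
    - [-0.064,-0.003,0]
    - [-0.082,-0.004,0]
    - [-0.096,-0.0045,0]
    - [-0.103,-0.0045,0]
    - [-0.103,-0.0045,0]
    - [-0.103,-0.0045,0]
  delta_rot:
    - [0,0,-0.002]
    - [0,0,-0.004]
    - [0,0,-0.007]
    - [0,0,-0.007]
    - [0,0,-0.007]
    - [0,0,-0.007]
    - [0,0.001,-0.007]
    - [0,0.001,-0.007]

```text
time_s: 12.18
tool_pos: [0.4988, -0.2455, 0.1812]
tool_rot: [-2.198, -2.241, -0.0]
ft_force: [-0.2, 0.0, -6.5]
width: 0.0177
```

```bash
python3 - <<'E'
from h import *
tgt((.4983,-.2485,.111,.0208))
a=cap('scene','s8.png')['color'];b=cap('top','t8.png')['color']
cv2.imwrite('pics/c8.png',np.hstack([cv2.resize(a[200:360,170:330],(400,400),interpolation=2),cv2.resize(b[180:290,335:445],(400,400),interpolation=2)])[:,:,::-1])
E
```

```text
t 12.18 pos [ 0.4988 -0.2455  0.1812] psi 0.0195 q [-0.58  0.34  1.65  0.    1.15 -0.6 ] F [-0.2  0.  -6.5] w 0.0177
[-0.0031, -0.0004, 0.0702] [-0.0007, -0.0009, -0.0006]
```

View pics/c8.png

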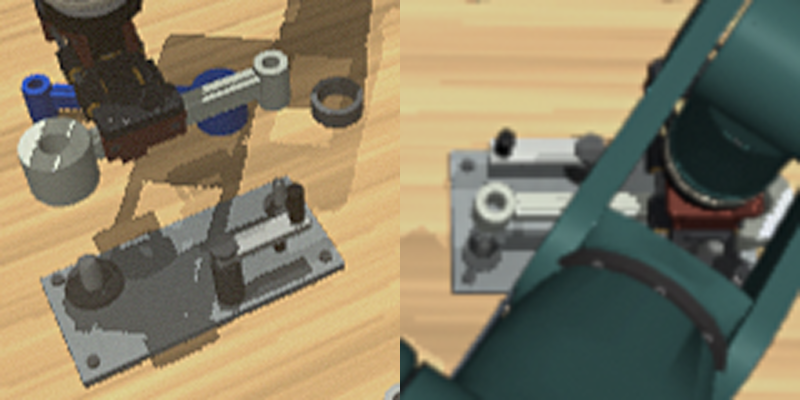

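move_arm:
  offset:
    - [-0.001,0,0.01]
    - [-0.002,0,0.025]
    - [-0.002,0,0.04]
    - [-0.002,0,0.053]
    - [-0.002,0,0.063]
    - [-0.002,0,0.068]
    - [-0.002,0,0.07]
    - [-0.002,0,0.07]
  delta_rot:
    - [0,0,0]
    - [0,0,0]
    - [0,0,0]
    - [0,0,0]
    - [0,0,0]
    - [0,0,0]
    - [0,0,0]
    - [0,0,0]

```text
time_s: 12.95
tool_pos: [0.499, -0.2474, 0.111]
tool_rot: [-2.197, -2.243, 0.0]
ft_force: [0.5, -0.7, -5.5]
width: 0.0178
```

move_arm:
  offset:
    - [0,0,0]
    - [0,0,0]
    - [0,0,0]
    - [0,0,0]
  delta_rot:
    - [0,0,0]
    - [0,0,0]
    - [0,0,0]
    - [0,0,0]

```text
time_s: 13.28
tool_pos: [0.4994, -0.248, 0.1119]
tool_rot: [-2.199, -2.244, -0.0]
ft_force: [-0.3, 0.1, -6.1]
width: 0.0176
```

```bash
python3 - <<'E'
from h import *
tgt((.4983,-.2485,.111,.0208))
a=cap('scene','s9.png')['color'];b=cap('top','t9.png')['color']
cv2.imwrite('pics/c9.png',cv2.resize(a[220:340,170:330],(800,600),interpolation=2)[:,:,::-1])
cv2.imwrite('pics/c9t.png',cv2.resize(b[200:275,340:440],(800,600),interpolation=2)[:,:,::-1])
E
```

```text
t 13.28 pos [ 0.4994 -0.248   0.1119] psi 0.0202 q [-0.58  0.42  1.72  0.    0.99 -0.61] F [-0.3  0.1 -6.1] w 0.0176
[-0.0005, -0.0011, 0.0009] [-0.0001, -0.0001, -0.0003]
```

View pics/c9.png

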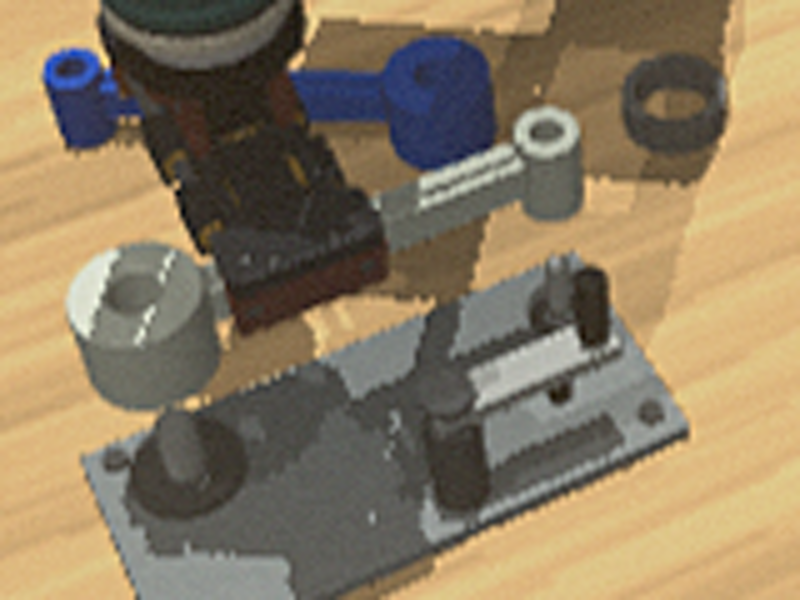

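View pics/c9t.png

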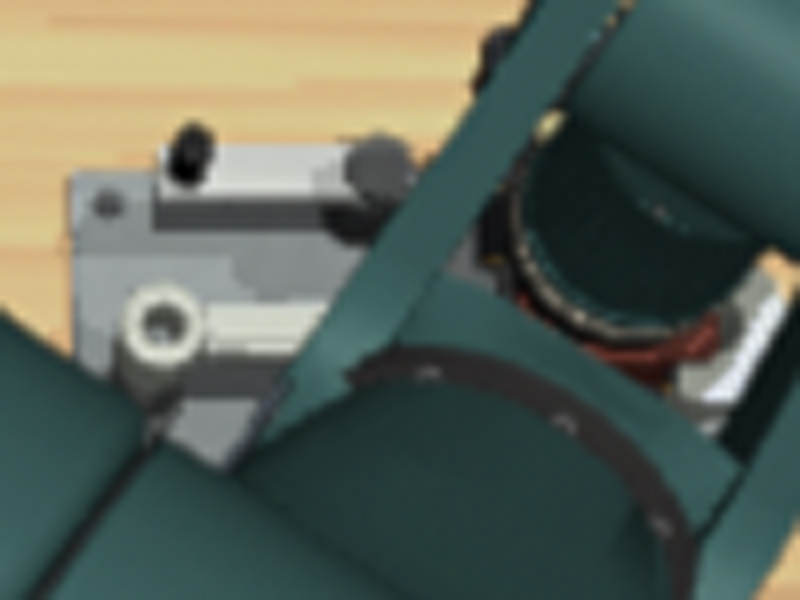

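```bash
python3 - <<'E'
from h import *
np.set_printoptions(precision=4,suppress=True)
ims={n:pickle.load(open(n+'.pkl','rb')) for n in('top','scene')}
zt=.1119-.0108+.05
J=[('top','big',(421.6,246.4)),('top','small',(357.6,247.1)),('scene','big',(204.5,302.9)),('scene','small',(281.9,271.4)),
 ('top','b',(348.6,221.1)),('top','a',(430.4,220.9)),('top','c',(349.1,259.8)),('top','d',(433.1,259.6))]
B=[('scene','boss',(196.2,277.6)),('scene','eye',(278.8,245.8)),('top','eye',(359.9,240.1))]
BH=dict(boss=(-.061,0,zt),eye=(.139,0,zt))
B0=[('top','boss',(267.8,242.6)),('top','eye',(206.8,227.4)),('scene','boss',(377.6,238.1)),('scene','eye',(443.1,225.3))]
def r(v):
    bias={'top':v[0:2],'scene':v[2:4]}; out=[]
    for L,o,p in((JG,J,v[4:7]),(BH,B,v[7:10]),(BR,B0,v[10:13])):
        for n,k,uv in o: out.append(proj(ims[n],T(p,[L[k]]))[0]+bias[n]-uv)
    return np.r_[np.concatenate(out),v[:4]/2]
s=least_squares(r,np.r_[0,0,0,0,JP,JP,.52,.236,1.34],loss='soft_l1')
v=s.x;print('bias',v[:4]);print('jig',v[4:7],'held',v[7:10],'orig',v[10:13]);print(r(v)[:-4].reshape(-1,2))
for k,q in(('boss',-.061),('eye',.139)): print(k,(T(v[7:10],[(q,0,0)])-T(v[4:7],[(q,0,0)]))[0,:2])
E
```

```text
bias [0.2275 0.7755 0.6975 0.1927]
jig [ 0.4988 -0.2453  1.5935] held [ 0.498  -0.2461  1.5829] orig [0.5196 0.2364 1.3456]
[[-0.0297  0.2668]
 [ 0.0388 -0.2621]
 [ 0.4382  0.3907]
 [-0.557   0.0316]
 [-0.4452 -0.223 ]
 [ 0.6358 -0.2621]
 [-0.3695  0.4037]
 [-0.0354  0.387 ]
 [ 0.23   -0.1014]
 [ 0.0729  0.0986]
 [ 0.4103  0.1167]
 [-0.2224 -0.4183]
 [ 0.024  -0.1819]
 [-0.488  -0.1696]
 [ 0.0624 -0.2843]]
boss [-0.0015 -0.0008]
eye [ 0.0006 -0.0007]
```

```bash
python3 - <<'E'
from h import *
s=manip.get_state();print(s['time_s'],s['tool_pos'],np.abs(s['joint_vel']).max(),s['ft_force'],s['width'])
print(manip.hand_in())
E
```

```text
13.3833 [ 0.49920466 -0.24787823  0.11175511] 0.0028376247825497806 [-0.28002925  0.02036479 -6.60919668] 0.017782422327179644
the job is handed in; nothing more can be done
None
```

The job was handed in at about 13.4 s, with the bracket held over the fixture and the hold-down arm open. No verdict was reported.

**What I did:** I caged the hold-down knob between the fingers and swung the arm to its stop, where about 8 N of contact force showed. I then gripped the grey bracket at its balance point with 40 N, lifted it, carried it to the fixture and held it over the pins.

**Last checks:**
- **Alignment:** a fit to both camera views put the boss about 1.7 mm and the eye about 1 mm from their pins horizontally.
- **Height and grip:** the underside is about 46 mm above the pin tips, taken from the arm's own position readings. The grip is about 2 mm from the balance point.
- **Level and rest:** the tool is vertical and the fit found no tilt. The joints were at rest (0.003 rad/s at most), and the wrist carries about 6 N, which matches the bracket's weight.
- **Surroundings:** the arm looked open in both pictures. I did not measure the bystanders again; the ones visible in the later crops looked unmoved.

**One check disagreed:** after the lift, the wrist moment suggested a grip roughly 10 to 15 mm off balance. It also pointed across the bar, where the grip cannot be off-centre, so I took it as sensor bias and trusted the images.

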